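# Raise the heating mantle one turn and lock the lift

## Task

Bring the heating mantle up under the flask: with your fingertips push the lift's hand wheel round by its upright handle, clockwise seen from above, through exactly one turn, so that the handle is back over the fixed pointer. Then push the locking lever beside the wheel fully over, away from the robot. Only push, gently and without gripping the handle or the lever, and leave everything standing around where it is.

Things in the scene. Friction and masses are not known exactly. Their poses are not given: they have to be found in the camera images.
- wheel (a joint): angle of the hand wheel in rad: 0 at the start (handle over the pointer), growing as the wheel is turned clockwise seen from above; 6.283 is one full turn. The wheel turns freely either way beyond that, needs about 2 to 3 N at the handle and stays where it is left (stiff, no spring, hardly any coasting).
- wheel_handle (a point): middle of the hand wheel's upright handle: a plain black round post, 22 mm in diameter, standing at the end of one of three spokes, on the wheel's rim; its top is 21 mm above this point and the top of the rim 21 mm below it. It is a sleeve that spins freely on its pin and goes round with the wheel at 70 mm from the axis.
- wheel_axis (a point): on the wheel's upright axis, at the height of the rim's and the three spokes' middle, 90 mm above the table. The bare aluminium wheel lies level, 156 mm over the rim, rim 16 mm thick; the hub (36 mm across) is no higher than the rim. It stands on a grey gear housing 100 x 100 mm; the lift's aluminium base plate below is 12 mm thick.
- pointer (a point): outer end of the fixed steel pointer that sticks out from under the wheel, 110 mm from the axis, 18 mm below the middle of the rim: the handle stands over it at the start and again after each full turn. It may point in any direction.
- mantle (a joint): height of the lift platform with the white heating mantle in m above its start: it follows the wheel, 0.015 up for a full clockwise turn. Mantle (160 mm wide, top about 185 mm above the table) and the round glass flask clamped above it (stand up to 350 mm above the table) lie 280 mm from the wheel axis, on the side of the axis opposite to the locking lever.
- lock_lever (a joint): angle of the locking lever in rad: 0 as it stands at the start, leaning 0.5 rad from upright towards the robot; 1.0 fully over (stop), leaning as far away from the robot. It stays where it is left; under 2 N at its ball moves it.
- lock_lever_tip (a point): centre of the lever's black ball, 26 mm in diameter, on a 10 mm steel rod. The ball is 80 mm from the level pivot, 70 mm above it at both ends of the throw, and travels 77 mm square to the line from wheel axis to pivot (155 mm apart). Seen from the robot the lever is right of the wheel, the mantle left; that line is within 0.3 rad of straight across. Block below: 70 x 50 mm, top 37 mm above the table.
- wash_bottle: bystander, leave alone: wash bottle, white plastic, 60 mm across, 140 mm tall; origin at its middle on the underside
- beaker: bystander, leave alone: glass beaker, 66 mm across the rim, 80 mm tall; origin at its middle on the underside
- jar: bystander, leave alone: brown glass jar with black cap, 56 mm across, 65 mm tall; origin at its middle on the underside
- dish: bystander, leave alone: white ceramic dish, 90 mm across, 35 mm tall; origin at its middle on the underside
- weight: bystander, leave alone: brass cylinder weight, 28 mm across, 30 mm tall, standing on the lift's base plate; origin at its middle on the underside
- stopper: bystander, leave alone: cork stopper, 32 mm across, 28 mm tall, standing on the lift's base plate; origin at its middle on the underside
- spatula: bystander, leave alone: steel lab spatula lying flat, 200 mm long, 8 mm thick; origin at the middle of its underside

How it is judged:
On the way, in this order (a step that is already met when the one before it is completed fails the run):
1. the wheel has been pushed clockwise through one turn and stopped there (value of joint wheel between 6.083 and 6.483 rad and velocity of joint wheel between -0.1 and 0.1 rad/s), for 0.2 s.
2. then the locking lever has been pushed over (value of joint lock_lever above 0.85 rad), for 0.2 s.
At the end, for the whole second after the job is handed in: The wheel rests one turn clockwise from its start within 0.2 rad (about 11 degrees), the mantle is so 15 mm higher within 1.2 mm, the locking lever is pushed over to at least 0.85 of its 1.0 rad, and no bystander is more than 30 mm from its start (all of step 1 and value of joint lock_lever above 0.85 rad and value of joint mantle between 0.0138 and 0.0162 m and distance of each of wash_bottle, beaker, jar, dish, weight, stopper, spatula from where it was at the start of the episode below 0.03 m); the robot touches nothing.
It fails at once if the wheel is gripped or pushed hard (over 35 N) (contact force between the fingers and wheel above 35 N).
It fails at once if the lever is gripped or pushed hard (over 35 N) (contact force between the fingers and lock_lever above 35 N).
It fails at once if a bystander is pushed away, knocked over or lifted (distance of any of wash_bottle, beaker, jar, dish, weight, stopper, spatula from where it was at the start of the episode above 0.03 m or angle between any of wash_bottle, beaker, jar, dish, weight, stopper, spatula's own z axis and vertical above 0.5 rad or height (world z) of any of wash_bottle, beaker, jar, dish, weight, stopper, spatula above 0.03 m).
It also fails if it takes over 67 s, if anything falls off the work surface, if the arm or the gripper's body presses on something with over 40 N, if the wrist force passes 120 N, or if a joint passes its speed limit or range.

## Robot

A 7-joint arm with a two-finger parallel gripper is mounted at the origin on the work surface. World frame = base frame: x ahead of the robot, y to its left, z up, the work surface at z = 0. Lengths are in m, angles in rad, forces in N, time in s.
With the tool pointing down it reaches from about 0.425 to 1.025 m from the base axis. Payload 3.6 kg.
Tool frame: the origin (TCP) lies at the very end of the fingers, on their centre line; the grasp point (between the pads) lies 19 mm behind it; y points along the fingers, x is the direction in which the jaws open and shut, and the axes are right-handed (so a half turn about y gives the same grasp; the last joint's range is limited). The gripper opens to 85 mm and grips with 20 to 120 N. Pads are 22 mm wide; open, the fingers measure 114 mm over their backs; the gripper's body (76 mm by 85 mm) begins 54 mm behind the grasp point. The pads swing forward as they close: fully open they stand 13 mm farther back than shut.
Start: joints at [-1.315, 0.591, 0.048, 1.609, -0.033, 0.943, -0.034], TCP at [0.248, 0.681, 0.231] pointing down, gripper open.
Joint ranges: [-2.69, 2.69], [-0.47, 2.24], [-1.27, 1.36], [0.19, 2.51], [-1.53, 4.68], [0.08, 2.07], [-3.09, 3.09]. Speed limits (rad/s): [2.57, 2.57, 3.14, 3.14, 3.14, 3.14, 3.14].

## Interface

Orientations are given as [roll, pitch, yaw] about the fixed x, y, z axes, in that order (R = Rz(yaw) Ry(pitch) Rx(roll)).
In Python, from rig import robot gives the robot as it stands. The module is installed in compiled form; this text tells all that it offers.
- The arm moves only by the tool carry_out, never from a script. Its argument "increments" is a list of rows, each an object with "offset": the shift along the tool's x, y, z in m, a list of three; "angular": the turn, a rotation vector about the tool's x, y, z in rad, a list of three; "fingers": the finger opening in m, from 0 to 0.0854. A call has 1 to 10 rows; each row shifts and turns the commanded pose from where the row before left it, along the tool's axes as they then stand; what a row does not reach is not made up. A row lasts 1/10 s, in which the tool goes at most 50 mm and 8.59 degrees, less where a joint would pass 70% of its speed; a pose out of reach is approached as far as the arm can. A call with a gripper value outside its range is refused whole. The fingers move at their own pace and stop on an object; "force" is the grip in N (left out, the last holds). Time passes only in rows, so rows that do not move let the fingers close. It gives the time, the measured TCP pose, the force and the opening at its end, in the units of the state.
- robot.get_state(): the state, without advancing time (a new reading comes with each control period).
- robot.grab_frame(name): name is "scene" or "side" or "wrist"; returns the picture (420x560x3 uint8, blue, green, red); there is no depth.
- robot.calibration(name): a dict with "mtx" (3x3 intrinsics, pixels), "pose" (4x4, takes a point from camera to world coordinates); the wrist camera has in their place "hand_eye" (4x4, takes a point from camera to tool coordinates, whose origin is the TCP and whose axes are the tool frame's). Camera axes: x right, y down, z forward; pixel columns grow to the right and rows downward; lengths in m; the calibration is good to about 2 mm. A picture is of the moment at which its call begins: read the wrist's pose just before it. calibration takes no time and is no camera call.
- robot.job_done(): hands the job in, once; it reports no verdict.
Trained networks look in the newest picture that a camera, given by its name, has taken for a name from the list of things; names that differ only in an ending like _2 or _b are one class to them, and where a whole thing is asked for, a point or a joint stands for the part that bears it (a point fixed in the world has none). Each returns a list of dicts, best first, with "p" (0 to 1); they miss things now and then, are a little off and sometimes report something else, mostly with a low value. They report only what shows in the picture. A call takes as long as a camera call.
- robot.search_frame(camera, name): "bbox" ([centre column, centre row, width, height] in pixels, round what is visible of it).
- robot.masks_of(camera, name): "pixels" (420x560 bool, what is visible of it) and "bbox" ([centre column, centre row, width, height] in pixels, round what is visible of it).
The state is a dict: "t": time; "joint_positions": joint angles; "qd": joint speeds; "tau": joint torques, N m; "ee_pos": TCP position; "ee_rot": TCP orientation; "contact_force": force on the tool from outside, world axes, zero at the start; "wrist_torque": the same for the moment, N m; "finger_gap": finger opening in m.
Only numpy, scipy, OpenCV 4.12 (cv2) and the standard library are available. Lean on these libraries where they do the work, as an engineer would, in place of code of your own. Each camera call takes 0.05 s, during which the arm holds its last target.

## Working session

There is one attempt and no reset: what is moved stays moved. The work goes in short steps, Python scripts to look and compute and a tool call to move; the robot and the scene stay as the last step left them, time stands still between calls to the robot, and variables do not carry over. Pictures are saved under pics/ and viewed, and the job is handed in when it is done.

Besides the shell and the picture viewer there is one more tool, called as a command line: name --argument value ..., lists and objects as JSON in quotes. carry_out: Moves the arm, as the interface text tells. Its arguments: {"type":"object","properties":{"increments":{"type":"array"},"force":{"type":"number"}},"required":["increments"]}

```bash
mkdir -p pics
python3 - <<'E'
from rig import robot
import cv2
print(robot.get_state())
for n in("scene","side","wrist"):
    im=robot.grab_frame(n); cv2.imwrite(f"pics/{n}0.png",im)
    c=robot.calibration(n); print(n,{k:v.round(4).tolist() for k,v in c.items() if hasattr(v,'round')})
E
```

```text
{'t': 0.0, 'joint_positions': array([-1.31446506,  0.59213663,  0.04830396,  1.60981691, -0.03333545,
        0.94268749, -0.03369964]), 'qd': array([ 0.00061459, -0.00055567,  0.00046865,  0.00164962, -0.00127499,
       -0.00148417,  0.00051951]), 'tau': array([-5.79599055e-05, -5.48695886e+01,  1.54719561e+00, -1.98119760e+01,
        9.50162328e-03,  8.90947238e-03, -4.00790313e-06]), 'ee_pos': array([0.24819239, 0.68032165, 0.23013043]), 'ee_rot': array([-1.57089749,  0.00224073,  1.22102172]), 'contact_force': array([ 0.22852015, -0.24679154, -1.95310433]), 'wrist_torque': array([-0.03247645,  0.01158006,  0.04070505]), 'finger_gap': 0.08560189849593725}
scene {'mtx': [[462.4556, 0.0, 284.6867], [0.0, 462.4556, 206.8171], [0.0, 0.0, 1.0]], 'pose': [[-0.6888, 0.4268, -0.5859, 1.0453], [0.7249, 0.4114, -0.5525, 0.4121], [0.0052, -0.8054, -0.5928, 0.5805], [0.0, 0.0, 0.0, 1.0]]}
side {'mtx': [[384.4036, 0.0, 273.8467], [0.0, 384.4036, 204.5026], [0.0, 0.0, 1.0]], 'pose': [[0.7726, -0.4702, 0.4267, 0.2698], [-0.6349, -0.5809, 0.5094, -0.3625], [0.0083, -0.6645, -0.7473, 0.6197], [0.0, 0.0, 0.0, 1.0]]}
wrist {'mtx': [[291.6973, 0.0, 285.0402], [0.0, 291.6973, 208.5124], [0.0, 0.0, 1.0]], 'hand_eye': [[1.0, 0.0013, -0.0005, 0.001], [0.0008, -0.2955, 0.9553, -0.1433], [0.0011, -0.9553, -0.2955, 0.0754], [0.0, 0.0, 0.0, 1.0]]}
```

View pics/scene0.png

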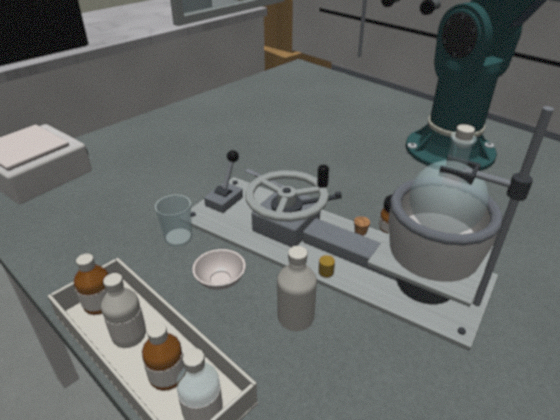

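View pics/side0.png

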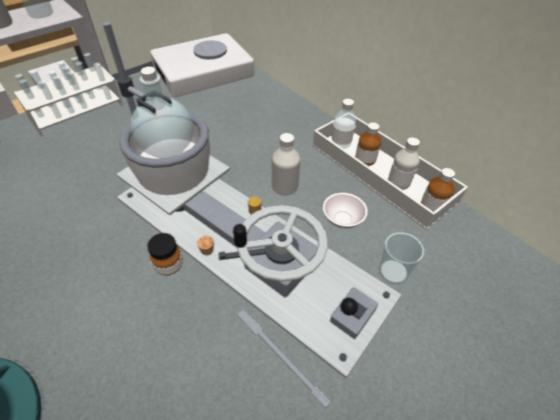

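View pics/wrist0.png

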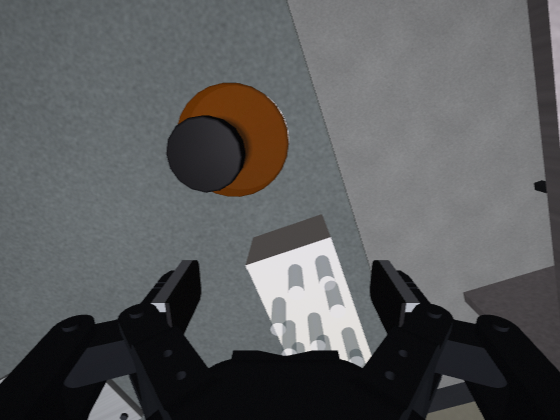

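Scene view: wheel hub at about (287,190), handle (323,175), lever ball (232,156). Side view: hub (282,240), handle (240,235), ball (349,306), pointer tip (222,256). The spatula lies on the robot side of the base plate.

```bash
cat > h.py <<'E'
import numpy as np, cv2
from rig import robot
C={n:robot.calibration(n) for n in("scene","side")}
def P(n):
    c=C[n]; T=np.linalg.inv(c["pose"]); return c["mtx"]@T[:3]
def tri(a,b):
    X=cv2.triangulatePoints(P("scene"),P("side"),np.array(a,float).reshape(2,1),np.array(b,float).reshape(2,1)).ravel();return X[:3]/X[3]
def proj(n,X):
    u=P(n)@np.append(X,1);return u[:2]/u[2]
def onz(n,uv,z):
    c=C[n];d=c["pose"][:3,:3]@np.linalg.solve(c["mtx"],[uv[0],uv[1],1]);o=c["pose"][:3,3];return o+d*(z-o[2])/d[2]
E
python3 - <<'E'
from h import *
r={}
for n in("scene","side"):
    robot.grab_frame(n)
    for t in("wheel_handle","wheel_axis","pointer","lock_lever_tip","lock_lever","wash_bottle","beaker","jar","dish","weight","stopper","spatula","mantle"):
        o=robot.search_frame(n,t)
        r[n,t]=[(np.round(x["bbox"],1).tolist(),round(float(x["p"]),2)) for x in o[:2]]
        print(n,t,r[n,t])
for t in("wheel_handle","wheel_axis","lock_lever_tip","wash_bottle","beaker","jar","dish","weight","stopper","pointer","spatula"):
    try:
        a=r["scene",t][0][0];b=r["side",t][0][0];X=tri(a[:2],b[:2]);print(t,X.round(4),(proj("scene",X)-a[:2]).round(1),(proj("side",X)-b[:2]).round(1))
    except Exception as e: print(t,e)
for n in("scene","side"):
    im=robot.grab_frame(n); x,y={"scene":(190,130),"side":(180,170)}[n]
    cv2.imwrite(f"pics/{n}_z.png",cv2.resize(im[y:y+150,x:x+200],None,fx=4,fy=4,interpolation=cv2.INTER_CUBIC))
E
```

```text
scene wheel_handle [([286.7, 195.3, 85.4, 59.2], 0.86), ([386.2, 213.8, 11.8, 37.8], 0.22)]
scene wheel_axis [([294.6, 191.8, 90.9, 59.6], 0.62), ([286.5, 191.9, 83.0, 56.8], 0.47)]
scene pointer [([294.2, 192.4, 95.2, 60.1], 0.98)]
scene lock_lever_tip [([227.6, 165.4, 18.4, 35.7], 0.65), ([261.1, 176.2, 32.9, 18.3], 0.5)]
scene lock_lever [([232.3, 166.9, 13.6, 38.2], 0.57)]
scene wash_bottle [([295.6, 290.2, 44.6, 83.8], 0.77), ([286.3, 194.1, 81.6, 56.9], 0.73)]
scene beaker [([174.0, 220.6, 37.0, 51.5], 0.61)]
scene jar [([386.8, 214.2, 13.0, 38.5], 0.81)]
scene dish [([219.8, 269.4, 52.7, 42.9], 0.89)]
scene weight [([294.1, 190.9, 97.1, 56.3], 0.67), ([327.2, 265.5, 21.8, 22.4], 0.61)]
scene stopper [([360.5, 227.8, 18.3, 17.7], 0.64), ([287.2, 194.6, 88.6, 55.9], 0.59)]
scene spatula [([436.1, 243.5, 138.0, 127.2], 0.25)]
scene mantle [([435.5, 244.1, 134.8, 131.6], 0.62), ([385.6, 214.6, 13.3, 39.5], 0.23)]
side wheel_handle [([280.1, 242.5, 93.5, 79.7], 0.84)]
side wheel_axis [([269.9, 244.0, 109.9, 79.4], 0.88)]
side pointer [([271.6, 243.6, 112.1, 75.4], 0.86)]
side lock_
[... 541 characters left out ...]
4.8], 0.84)]
side mantle [([172.6, 164.1, 109.5, 101.9], 0.63)]
wheel_handle [ 0.5275 -0.0718  0.0856] [-0.2  0. ] [-0.4 -0. ]
wheel_axis [ 0.5114 -0.0657  0.0885] [ 0.2 -0. ] [0.3 0. ]
lock_lever_tip [ 0.5346 -0.2288  0.0874] [0.7 0.1] [ 1.3 -0.1]
wash_bottle [0.6758 0.0872 0.061 ] [-0.2  0. ] [-0.2 -0. ]
beaker [ 0.691  -0.2101  0.0432] [-0.8 -0.2] [-1.2  0.2]
jar [0.3751 0.0628 0.0306] [ 2.2 -0.7] [3.4 1.2]
dish [ 0.708  -0.0603  0.0288] [-1.6 -0.2] [-1.9  0.1]
weight [ 0.5388 -0.0224  0.1268] [ 8.7 -1.1] [13.   1.6]
stopper [0.4446 0.0438 0.0237] [-0.6  0.1] [-0.9 -0.3]
pointer [ 0.5136 -0.0658  0.0881] [-0.3  0. ] [-0.4 -0.1]
spatula [ 0.3636  0.0142 -0.0762] [-69.9  -2.6] [-97.8 -52.5]
```

View pics/scene_z.png

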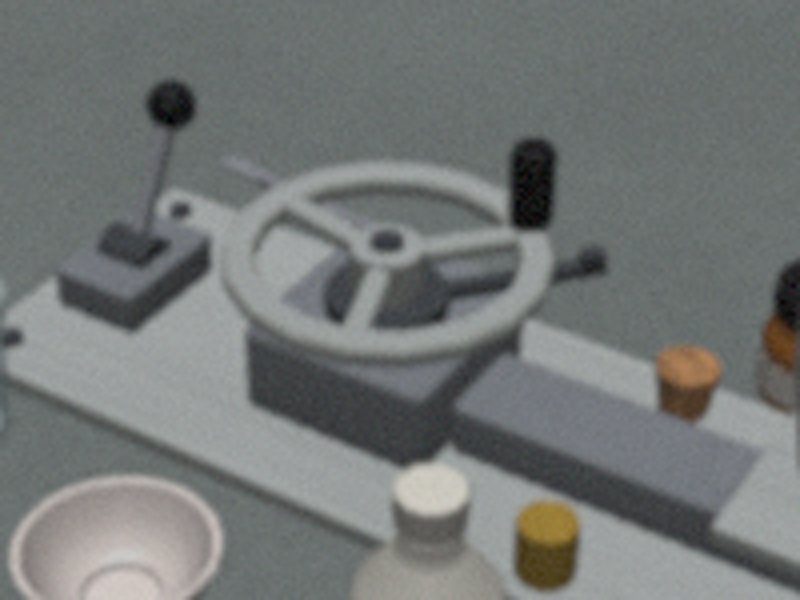

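View pics/side_z.png

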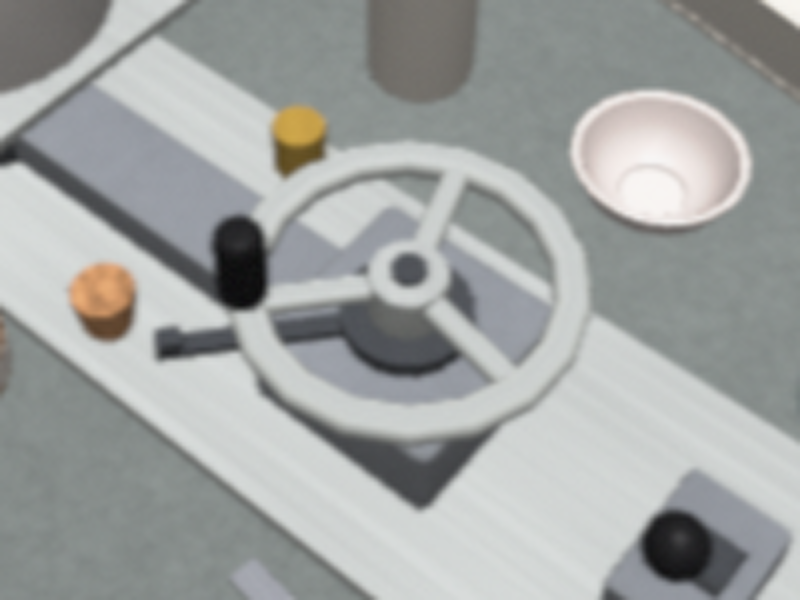

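Run:
```python
from h import *
S=lambda u,v:(190+u/4,130+v/4); D=lambda u,v:(180+u/4,170+v/4)
for n,a,b in [("hubtop",S(387,241),D(410,268)),("handle",S(533,184),D(240,262)),("handletop",S(536,147),D(238,228)),("ball",S(171,103),D(677,545)),("ptr",S(600,259),D(160,343)),("weighttop",S(548,521),D(301,122)),("stoppertop",S(690,362),D(103,285)),("hubT2",S(387,241),D(410,268))]:
    X=tri(a,b); print(n,X.round(4),(proj("scene",X)-a).round(1),(proj("side",X)-b).round(1))
for uv in [(243,315),(325,402)]: print("spat",onz("side",uv,.006).round(3))
# plate corners side
for uv in [(397,294),(343,357)]: print(onz("side",uv,.012).round(3))
# wheel rim fits
for n in("scene","side"):
    robot.grab_frame(n)
```

```text
hubtop [ 0.5303 -0.0712  0.0986] [-1.  0.] [-1.6 -0.2]
handle [ 0.4693 -0.0355  0.1173] [-0.9  0.1] [-1.5 -0.3]
handletop [ 0.4702 -0.0346  0.1382] [-1.   0.2] [-1.7 -0.4]
ball [ 0.5215 -0.2314  0.104 ] [-1.  -0.1] [-2.   0.1]
ptr [ 0.437  -0.0167  0.0677] [-0.9  0.2] [-1.5 -0.4]
weighttop [0.5756 0.066  0.0417] [-1.2  0.2] [-1.4 -0.3]
stoppertop [0.4428 0.0441 0.0404] [-1.1  0.2] [-1.5 -0.4]
hubT2 [ 0.5303 -0.0712  0.0986] [-1.  0.] [-1.6 -0.2]
spat [ 0.42  -0.105  0.006]
spat [ 0.432 -0.291  0.006]
[ 0.651 -0.247  0.012]
[ 0.498 -0.263  0.012]
```

The two views agree to about 1–2 px:

| Item | Position |
|---|---|
| Wheel axis | (0.530, -0.071) |
| Handle | (0.469, -0.036), at 149.6°, over the pointer |
| Ball | (0.5215, -0.231, 0.104) |

The plan is to push with shut fingers at yaw 0. First I rise, then swing over the flask.

carry_out --increments '[{"offset":[0,-0.044,0],"angular":[0,0,0],"fingers":0},{"offset":[0,-0.044,0],"angular":[0,0,0],"fingers":0},{"offset":[0,-0.044,0],"angular":[0,0,0],"fingers":0},{"offset":[0,-0.044,0],"angular":[0,0,0],"fingers":0},{"offset":[0,-0.044,0],"angular":[0,0,0],"fingers":0},{"offset":[-0.008,0,-0.045],"angular":[0,0.072,0],"fingers":0},{"offset":[-0.008,0,-0.045],"angular":[0,0.072,0],"fingers":0},{"offset":[-0.008,0,-0.045],"angular":[0,0.072,0],"fingers":0},{"offset":[-0.008,0,-0.045],"angular":[0,0.072,0],"fingers":0},{"offset":[-0.008,0,-0.045],"angular":[0,0.072,0],"fingers":0}]' --force 20

```text
t: 2.75
ee_pos: [0.4281, 0.5387, 0.4513]
ee_rot: [-1.571, -0.0, 0.858]
contact_force: [1.1, 0.7, -0.5]
finger_gap: -0.0001
```

carry_out --increments '[{"offset":[-0.012,0,-0.046],"angular":[0,0.072,0],"fingers":0},{"offset":[-0.012,0,-0.046],"angular":[0,0.072,0],"fingers":0},{"offset":[-0.012,0,-0.046],"angular":[0,0.072,0],"fingers":0},{"offset":[-0.012,0,-0.046],"angular":[0,0.072,0],"fingers":0},{"offset":[-0.012,0,-0.046],"angular":[0,0.072,0],"fingers":0},{"offset":[-0.012,0,-0.046],"angular":[0,0.072,0],"fingers":0},{"offset":[-0.012,0,-0.046],"angular":[0,0.072,0],"fingers":0},{"offset":[-0.012,0,-0.046],"angular":[0,0.072,0],"fingers":0},{"offset":[-0.012,0,-0.046],"angular":[0,0.072,0],"fingers":0},{"offset":[-0.012,0,-0.046],"angular":[0,0.072,0],"fingers":0}]'

```text
t: 3.75
ee_pos: [0.5561, 0.0909, 0.4514]
ee_rot: [-1.571, -0.001, 0.138]
contact_force: [0.7, 0.2, 0.6]
finger_gap: -0.0002
```

carry_out --increments '[{"offset":[0,0,0],"angular":[0,0.138,0],"fingers":0},{"offset":[-0.0274,0,-0.0414],"angular":[0,0,0],"fingers":0},{"offset":[-0.0274,0,-0.0414],"angular":[0,0,0],"fingers":0},{"offset":[-0.0274,0,-0.0414],"angular":[0,0,0],"fingers":0},{"offset":[-0.0274,0,-0.0414],"angular":[0,0,0],"fingers":0},{"offset":[0,0.05,0],"angular":[0,0,0],"fingers":0},{"offset":[0,0.05,0],"angular":[0,0,0],"fingers":0},{"offset":[0,0.05,0],"angular":[0,0,0],"fingers":0},{"offset":[0,0.05,0],"angular":[0,0,0],"fingers":0},{"offset":[0,0,0],"angular":[0,0,0],"fingers":0}]'

```text
t: 4.75
ee_pos: [0.442, -0.0721, 0.2465]
ee_rot: [-1.572, 0.014, 0.002]
contact_force: [-0.6, 1.2, 0.4]
finger_gap: 0.0003
```

Run:
```python
from h import *
s=robot.get_state();print(s["t"],s["ee_pos"].round(4),s["ee_rot"].round(4),s["joint_positions"].round(2))
a=robot.grab_frame("side");b=robot.grab_frame("wrist")
for X in [(.469,-.0355,.117),(.53,-.0712,.0986)]: cv2.circle(a,tuple(int(v) for v in proj("side",np.array(X)).round()),2,(0,0,255),1)
cv2.imwrite("pics/s1.png",a);cv2.imwrite("pics/w1.png",b)
```

```text
4.75 [ 0.442  -0.0721  0.2465] [-1.5715  0.0137  0.0024] [-0.43  0.26  0.6   2.2  -0.21  0.74  0.31]
```

View pics/s1.png

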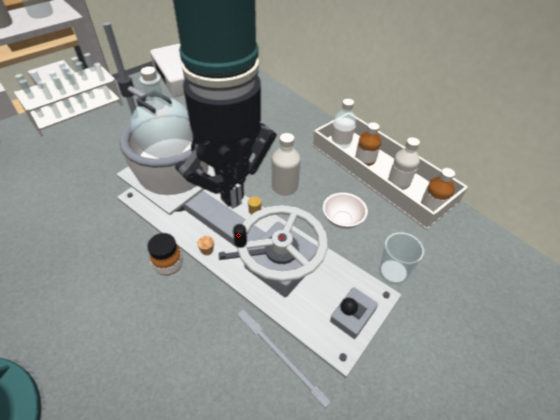

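View pics/w1.png

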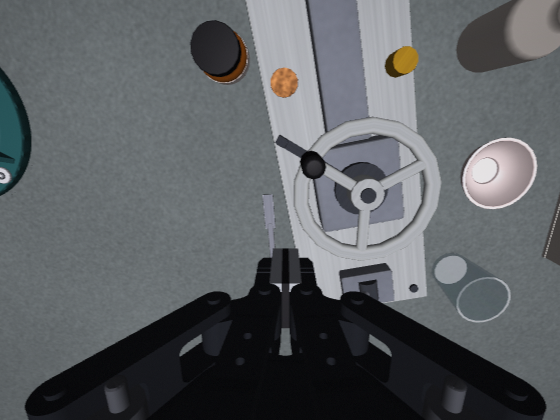

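The wrist view puts the handle at (313,165) and the wheel hub at (368,195). The shut fingertips at (285,250) are on the handle's trailing side and clear of it. I'll lower to z of about 0.11.

carry_out --increments '[{"offset":[0,0.046,0],"angular":[0,0,0],"fingers":0},{"offset":[0,0.046,0],"angular":[0,0,0],"fingers":0},{"offset":[0,0.045,0],"angular":[0,0,0],"fingers":0},{"offset":[0,0,0],"angular":[0,0,0],"fingers":0}]'

```text
t: 5.25
ee_pos: [0.447, -0.0723, 0.113]
ee_rot: [-1.569, 0.004, 0.004]
contact_force: [-0.1, -0.7, 0.0]
finger_gap: -0.0
```

```bash
cat > path.py <<'E'
import numpy as np,sys
from h import *
A=np.array([.530,-.0712]);R=.070;th0=np.deg2rad(149.6);H=(float(sys.argv[4]) if len(sys.argv)>4 else .0145,.011)
def c(phi):
    th=th0-phi;h=A+R*np.array([np.cos(th),np.sin(th)]);t=np.array([np.sin(th),-np.cos(th)])
    d=min(x for x in np.arange(.015,.04,.0002) if np.hypot(*np.maximum(abs(t*x)-H,0))>=.0109)
    return h-t*d
f,to,n=float(sys.argv[1]),float(sys.argv[2]),int(sys.argv[3])
p=robot.get_state()["ee_pos"];print(p.round(4));p=p[:2].copy()
print("target now",c(np.deg2rad(f)).round(4))
for a in np.linspace(f,to,n+1)[1:]:
    q=c(np.deg2rad(a));s=np.round((q-p)*1000*2)/2000;p=p+s;print(round(a),s.tolist())
E
python3 path.py -5 45 10; python3 path.py 45 95 10|tail -10
```

```text
[ 0.447  -0.0723  0.113 ]
target now [ 0.4563 -0.0632]
0 [0.0095, 0.0145]
5 [0.001, 0.005]
10 [0.001, 0.0055]
15 [0.002, 0.0055]
20 [0.0025, 0.006]
25 [0.003, 0.0055]
30 [0.0045, 0.0055]
35 [0.005, 0.0055]
40 [0.0055, 0.005]
45 [0.006, 0.004]
50 [0.046, 0.066]
55 [0.006, 0.003]
60 [0.006, 0.002]
65 [0.006, 0.002]
70 [0.006, 0.0015]
75 [0.006, 0.001]
80 [0.006, 0.0005]
85 [0.0055, 0.0005]
90 [0.006, -0.0005]
95 [0.006, -0.001]
```

carry_out --increments '[{"offset":[0.005,0.002,0.007],"angular":[0,0,0],"fingers":0},{"offset":[0.0045,0,0.0075],"angular":[0,0,0],"fingers":0},{"offset":[0.001,0,0.005],"angular":[0,0,0],"fingers":0},{"offset":[0.001,0,0.0055],"angular":[0,0,0],"fingers":0},{"offset":[0.002,0,0.0055],"angular":[0,0,0],"fingers":0},{"offset":[0.0025,0,0.006],"angular":[0,0,0],"fingers":0},{"offset":[0.003,0,0.0055],"angular":[0,0,0],"fingers":0},{"offset":[0.0045,0,0.0055],"angular":[0,0,0],"fingers":0},{"offset":[0.005,0,0.0055],"angular":[0,0,0],"fingers":0},{"offset":[0,0,0],"angular":[0,0,0],"fingers":0}]'

```text
t: 6.25
ee_pos: [0.4764, -0.0183, 0.1121]
ee_rot: [-1.57, -0.0, 0.005]
contact_force: [-0.6, -0.0, 0.5]
finger_gap: 0.0003
```

```bash
python3 - <<'E'
from h import *
s=robot.get_state();print(s["t"],s["ee_pos"].round(4),s["ee_rot"].round(4),s["contact_force"].round(1))
for n in("side","wrist"):cv2.imwrite(f"pics/{n}2.png",robot.grab_frame(n))
E
python3 path.py 35 85 10
```

```text
6.25 [ 0.4764 -0.0183  0.1121] [-1.5702e+00 -5.0000e-04  5.3000e-03] [-0.6 -0.   0.5]
[ 0.4763 -0.0193  0.1122]
target now [ 0.4754 -0.0192]
40 [0.005, 0.005]
45 [0.0055, 0.004]
50 [0.006, 0.004]
55 [0.006, 0.003]
60 [0.006, 0.0025]
65 [0.0065, 0.0015]
70 [0.0055, 0.0015]
75 [0.0065, 0.001]
80 [0.0055, 0.0005]
85 [0.0055, 0.0005]
```

View pics/wrist2.png

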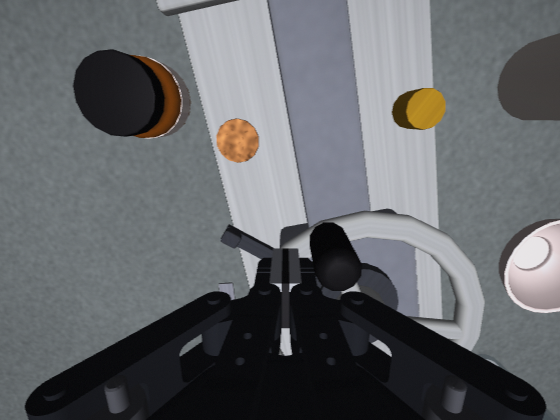

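View pics/side2.png

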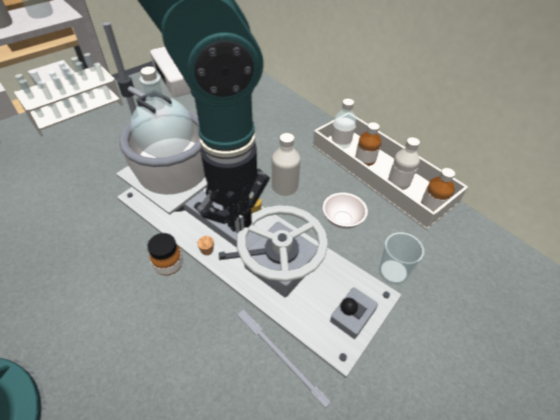

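```bash
cat >> h.py <<'E'
from scipy.spatial.transform import Rotation as Ro
def wpose():
    s=robot.get_state();T=np.eye(4);T[:3,:3]=Ro.from_euler("xyz",s["ee_rot"]).as_matrix();T[:3,3]=s["ee_pos"];return T@robot.calibration("wrist")["hand_eye"]
K=robot.calibration("wrist")["mtx"]
def wz(T,uv,z):
    d=T[:3,:3]@np.linalg.solve(K,[uv[0],uv[1],1]);o=T[:3,3];return o+d*(z-o[2])/d[2]
def wp(T,X):
    u=K@(np.linalg.inv(T)@np.append(X,1))[:3];return u[:2]/u[2]
E
python3 - <<'E'
from h import *
T=wpose();im=cv2.imread("pics/wrist2.png")
for z,col in((.139,(0,0,255)),(.098,(0,255,0))):
  for phi,k in((10,0),(20,0),(25,0),(30,0),(35,0)):
    th=np.deg2rad(149.6-phi);c=np.array([.53+.07*np.cos(th),-.0712+.07*np.sin(th)])
    print(z,phi,wp(T,[*c,z]).round(0))
    if phi in(20,30):
      for a in np.linspace(0,6.28,40): cv2.circle(im,tuple(int(v) for v in wp(T,[c[0]+.011*np.cos(a),c[1]+.011*np.sin(a),z])),1,col if phi==30 else (255,255,0),-1)
print(T[:3,3])
cv2.imwrite("pics/w2b.png",cv2.resize(im[180:400,180:460],None,fx=2.8,fy=2.6))
E
```

```text
0.139 10 [285. 305.]
0.139 20 [304. 289.]
0.139 25 [315. 281.]
0.139 30 [327. 275.]
0.139 35 [339. 270.]
0.098 10 [285. 263.]
0.098 20 [300. 250.]
0.098 25 [308. 244.]
0.098 30 [317. 239.]
0.098 35 [327. 235.]
[0.47626642 0.05711071 0.25544785]
```

View pics/w2b.png

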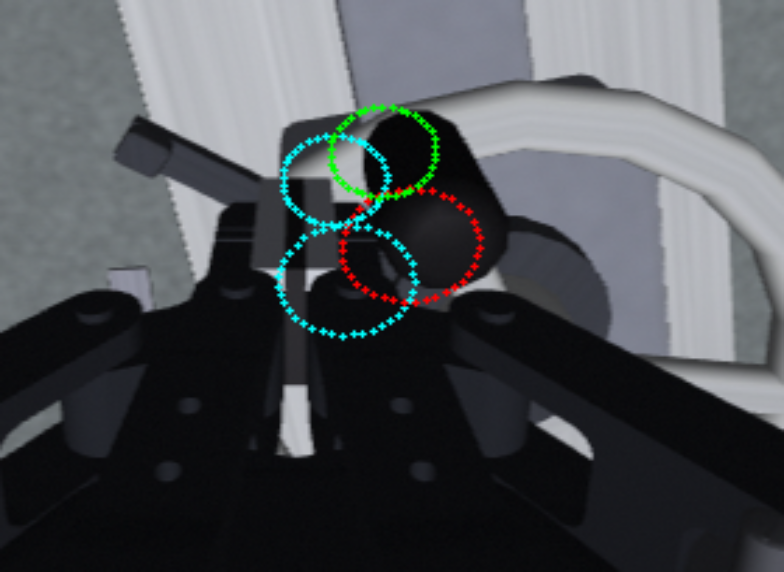

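The wrist view shows the handle in contact on the +x side of the tips, at (337,272). That is about 35° round, as planned, so I continue.

carry_out --increments '[{"offset":[0.005,0,0.005],"angular":[0,0,0],"fingers":0},{"offset":[0.0055,0,0.004],"angular":[0,0,0],"fingers":0},{"offset":[0.006,0,0.004],"angular":[0,0,0],"fingers":0},{"offset":[0.006,0,0.003],"angular":[0,0,0],"fingers":0},{"offset":[0.006,0,0.0025],"angular":[0,0,0],"fingers":0},{"offset":[0.0065,0,0.0015],"angular":[0,0,0],"fingers":0},{"offset":[0.0055,0,0.0015],"angular":[0,0,0],"fingers":0},{"offset":[0.0065,0,0.001],"angular":[0,0,0],"fingers":0},{"offset":[0.0055,0,0.0005],"angular":[0,0,0],"fingers":0},{"offset":[0.0055,0,0.0005],"angular":[0,0,0],"fingers":0}]'

```text
t: 7.35
ee_pos: [0.5338, 0.0042, 0.1123]
ee_rot: [-1.57, -0.0, 0.003]
contact_force: [-2.2, 1.4, -0.8]
finger_gap: 0.0002
```

```bash
python3 path.py 85 145 10;python3 - <<'E'
from h import *
print(robot.get_state()["contact_force"])
T=wpose();im=robot.grab_frame("wrist")
for z,col in((.139,(0,0,255)),(.098,(0,255,0))):
    th=np.deg2rad(149.6-85);c=np.array([.53+.07*np.cos(th),-.0712+.07*np.sin(th)])
    for a in np.linspace(0,6.28,40): cv2.circle(im,tuple(int(v) for v in wp(T,[c[0]+.011*np.cos(a),c[1]+.011*np.sin(a),z])),1,col,-1)
cv2.imwrite("pics/w3.png",im)
E
```

```text
[0.5338 0.0042 0.1123]
target now [0.5346 0.0041]
91 [0.008, -0.0005]
97 [0.0075, -0.0015]
103 [0.0075, -0.0025]
109 [0.008, -0.004]
115 [0.0075, -0.0055]
121 [0.007, -0.006]
127 [0.006, -0.0065]
133 [0.005, -0.007]
139 [0.0045, -0.007]
145 [0.003, -0.0075]
[-2.16145957  1.4186282  -0.78134763]
```

View pics/w3.png

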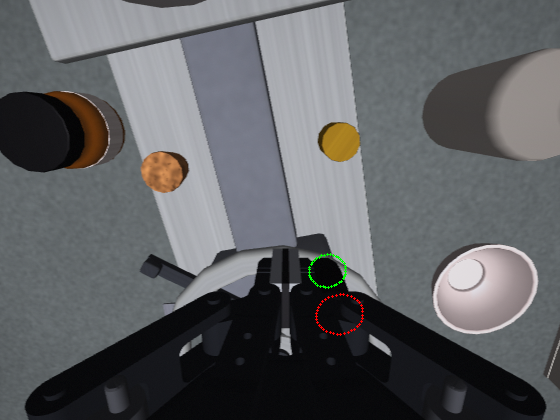

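The outline predicted at 85° is consistent with the dark post right of the fingertips. The reading is about 2.6 N, a normal push.

carry_out --increments '[{"offset":[0.008,0,-0.0005],"angular":[0,0,0],"fingers":0},{"offset":[0.0075,0,-0.0015],"angular":[0,0,0],"fingers":0},{"offset":[0.0075,0,-0.0025],"angular":[0,0,0],"fingers":0},{"offset":[0.008,0,-0.004],"angular":[0,0,0],"fingers":0},{"offset":[0.0075,0,-0.0055],"angular":[0,0,0],"fingers":0},{"offset":[0.007,0,-0.006],"angular":[0,0,0],"fingers":0},{"offset":[0.006,0,-0.0065],"angular":[0,0,0],"fingers":0},{"offset":[0.005,0,-0.007],"angular":[0,0,0],"fingers":0},{"offset":[0.0045,0,-0.007],"angular":[0,0,0],"fingers":0},{"offset":[0.003,0,-0.0075],"angular":[0,0,0],"fingers":0}]'

```text
t: 8.4
ee_pos: [0.5982, -0.0446, 0.1124]
ee_rot: [-1.571, -0.001, 0.003]
contact_force: [0.0, 1.7, -0.1]
finger_gap: 0.0004
```

```bash
python3 path.py 145 205 10;python3 - <<'E'
from h import *
print(robot.get_state()["contact_force"])
cv2.imwrite("pics/w4.png",robot.grab_frame("wrist"))
cv2.imwrite("pics/s4.png",robot.grab_frame("scene"))
E
```

```text
[ 0.5982 -0.0446  0.1124]
target now [ 0.598  -0.0437]
151 [0.0025, -0.0065]
157 [0.0015, -0.007]
163 [0.001, -0.0075]
169 [0.0005, -0.007]
175 [0.0, -0.0065]
181 [-0.0005, -0.0065]
187 [-0.001, -0.0065]
193 [-0.0015, -0.0065]
199 [-0.003, -0.0065]
205 [-0.004, -0.007]
[ 0.04910596  1.65707461 -0.08031593]
```

View pics/s4.png

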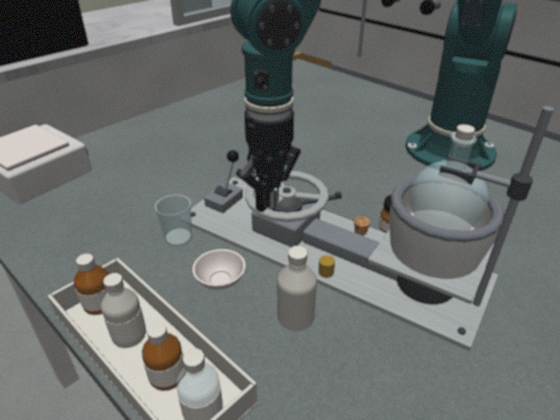

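View pics/w4.png

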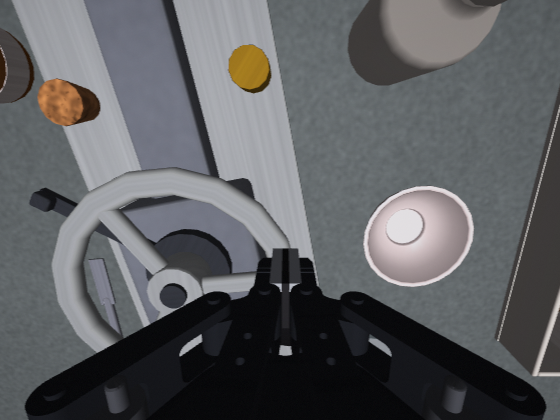

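The right-hand spoke, from (175,292) to (260,283), points at about 5°. That matches 145° of turn, with the handle behind the tips as expected.

carry_out --increments '[{"offset":[0.0025,0,-0.006],"angular":[0,0,0],"fingers":0},{"offset":[0.0015,0,-0.007],"angular":[0,0,0],"fingers":0},{"offset":[0.001,0,-0.0075],"angular":[0,0,0],"fingers":0},{"offset":[0.0005,0,-0.007],"angular":[0,0,0],"fingers":0},{"offset":[0,0,-0.0065],"angular":[0,0,0],"fingers":0},{"offset":[-0.0005,0,-0.0065],"angular":[0,0,0],"fingers":0},{"offset":[-0.001,0,-0.0065],"angular":[0,0,0],"fingers":0},{"offset":[-0.0015,0,-0.0065],"angular":[0,0,0],"fingers":0},{"offset":[-0.003,0,-0.0065],"angular":[0,0,0],"fingers":0},{"offset":[-0.004,0,-0.007],"angular":[0,0,0],"fingers":0}]'

```text
t: 9.5
ee_pos: [0.593, -0.1111, 0.1124]
ee_rot: [-1.57, -0.0, 0.003]
contact_force: [1.2, 2.7, 0.5]
finger_gap: -0.0001
```

```bash
python3 path.py 205 260 10;python3 - <<'E'
from h import *
print(robot.get_state()["contact_force"])
cv2.imwrite("pics/w5.png",robot.grab_frame("wrist"))
E
```

```text
[ 0.593  -0.1111  0.1124]
target now [ 0.5938 -0.1122]
210 [-0.004, -0.007]
216 [-0.0055, -0.006]
222 [-0.0065, -0.0055]
227 [-0.006, -0.004]
232 [-0.007, -0.004]
238 [-0.0065, -0.003]
244 [-0.0065, -0.002]
249 [-0.007, -0.002]
254 [-0.0065, -0.001]
260 [-0.0065, -0.0005]
[1.24637987 2.74781652 0.46640941]
```

View pics/w5.png

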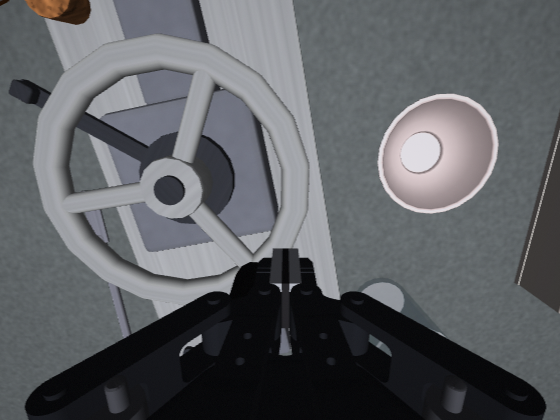

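The spoke to the handle now points at about -50°, so the push is working. Continuing.

carry_out --increments '[{"offset":[-0.004,0,-0.007],"angular":[0,0,0],"fingers":0},{"offset":[-0.0055,0,-0.006],"angular":[0,0,0],"fingers":0},{"offset":[-0.0065,0,-0.0055],"angular":[0,0,0],"fingers":0},{"offset":[-0.006,0,-0.004],"angular":[0,0,0],"fingers":0},{"offset":[-0.007,0,-0.004],"angular":[0,0,0],"fingers":0},{"offset":[-0.0065,0,-0.003],"angular":[0,0,0],"fingers":0},{"offset":[-0.0065,0,-0.002],"angular":[0,0,0],"fingers":0},{"offset":[-0.007,0,-0.002],"angular":[0,0,0],"fingers":0},{"offset":[-0.0065,0,-0.001],"angular":[0,0,0],"fingers":0},{"offset":[-0.0065,0,-0.0005],"angular":[0,0,0],"fingers":0}]'

```text
t: 10.55
ee_pos: [0.5308, -0.1461, 0.1124]
ee_rot: [-1.571, -0.0, 0.003]
contact_force: [3.2, 0.6, -0.2]
finger_gap: -0.0002
```

```bash
python3 path.py 260 315 10;python3 - <<'E'
from h import *
print(robot.get_state()["contact_force"])
cv2.imwrite("pics/w6.png",robot.grab_frame("wrist"))
E
```

```text
[ 0.5308 -0.1461  0.1124]
target now [ 0.5311 -0.1463]
266 [-0.006, -0.0005]
271 [-0.0065, 0.0005]
276 [-0.007, 0.0015]
282 [-0.007, 0.002]
288 [-0.007, 0.0035]
293 [-0.0075, 0.0045]
298 [-0.0065, 0.0055]
304 [-0.006, 0.0055]
310 [-0.005, 0.0065]
315 [-0.0045, 0.006]
[ 3.19342511  0.58931139 -0.17053073]
```

View pics/w6.png

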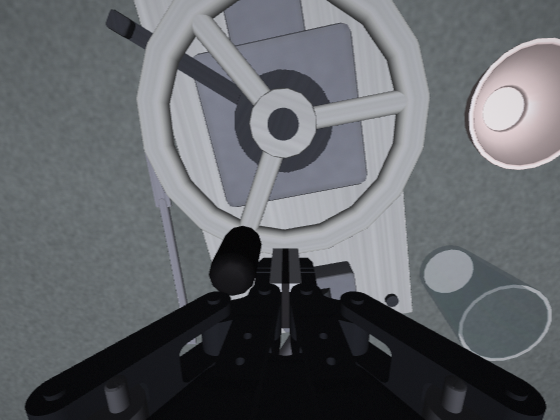

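The handle is plainly left of the tips at (238,262), at about -110°. Three newtons of push, all in order.

carry_out --increments '[{"offset":[-0.006,0,-0.0005],"angular":[0,0,0],"fingers":0},{"offset":[-0.0065,0,0.0005],"angular":[0,0,0],"fingers":0},{"offset":[-0.007,0,0.0015],"angular":[0,0,0],"fingers":0},{"offset":[-0.007,0,0.002],"angular":[0,0,0],"fingers":0},{"offset":[-0.007,0,0.0035],"angular":[0,0,0],"fingers":0},{"offset":[-0.0075,0,0.0045],"angular":[0,0,0],"fingers":0},{"offset":[-0.0065,0,0.0055],"angular":[0,0,0],"fingers":0},{"offset":[-0.006,0,0.0055],"angular":[0,0,0],"fingers":0},{"offset":[-0.005,0,0.0065],"angular":[0,0,0],"fingers":0},{"offset":[-0.0045,0,0.006],"angular":[0,0,0],"fingers":0}]'

```text
t: 11.6
ee_pos: [0.4671, -0.1106, 0.1122]
ee_rot: [-1.57, 0.001, 0.003]
contact_force: [-0.1, -3.2, 1.8]
finger_gap: 0.0002
```

```bash
python3 path.py 315 360 9;python3 - <<'E'
from h import *
print(robot.get_state()["contact_force"])
cv2.imwrite("pics/w7.png",robot.grab_frame("wrist"))
E
```

```text
[ 0.4671 -0.1106  0.1122]
target now [ 0.468  -0.1109]
320 [-0.0025, 0.0055]
325 [-0.0025, 0.0065]
330 [-0.002, 0.006]
335 [-0.002, 0.006]
340 [-0.001, 0.006]
345 [-0.0005, 0.006]
350 [-0.0005, 0.006]
355 [0.0, 0.0055]
360 [0.0005, 0.0055]
[-0.05057667 -3.16303592  1.84838553]
```

View pics/w7.png

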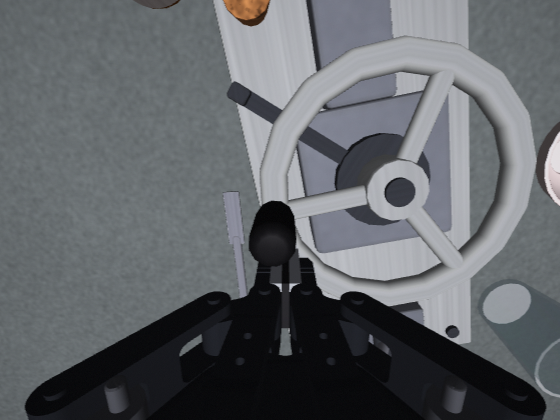

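The handle is at (272,235), ahead of the tips, and its spoke points at about 193°, which matches 315°. I go to about 350°, slowing, then measure.

carry_out --increments '[{"offset":[-0.0025,0,0.0055],"angular":[0,0,0],"fingers":0},{"offset":[-0.0025,0,0.0065],"angular":[0,0,0],"fingers":0},{"offset":[-0.002,0,0.006],"angular":[0,0,0],"fingers":0},{"offset":[-0.002,0,0.006],"angular":[0,0,0],"fingers":0},{"offset":[-0.001,0,0.006],"angular":[0,0,0],"fingers":0},{"offset":[-0.0005,0,0.005],"angular":[0,0,0],"fingers":0},{"offset":[-0.0005,0,0.004],"angular":[0,0,0],"fingers":0},{"offset":[0,0,0.002],"angular":[0,0,0],"fingers":0},{"offset":[0,0,0],"angular":[0,0,0],"fingers":0}]'

```text
t: 12.55
ee_pos: [0.4569, -0.0696, 0.1123]
ee_rot: [-1.57, 0.001, 0.004]
contact_force: [-0.6, 0.6, 0.1]
finger_gap: 0.0004
```

```bash
python3 path.py 350 360 2;python3 - <<'E'
from h import *
print(robot.get_state()["contact_force"])
T=wpose();im=robot.grab_frame("wrist");raw=im.copy()
def line(p,col):
    cv2.circle(im,tuple(int(v) for v in wp(T,p)),2,col,-1)
for phi,col in((350,(0,255,0)),(340,(255,255,0)),(360,(0,0,255))):
    th=np.deg2rad(149.6-phi)
    for r in np.linspace(0.02,.07,8): line([.53+r*np.cos(th),-.0712+r*np.sin(th),.098],col)
cv2.imwrite("pics/w8.png",im)
b=robot.grab_frame("side");cv2.imwrite("pics/s8.png",cv2.resize(b[170:320,180:380],None,fx=4,fy=4,interpolation=cv2.INTER_CUBIC))
E
```

```text
[ 0.4569 -0.0696  0.1123]
target now [ 0.4562 -0.0687]
355 [-0.0005, 0.0065]
360 [0.0005, 0.0055]
[-0.60541483  0.5612063   0.08970092]
```

View pics/w8.png

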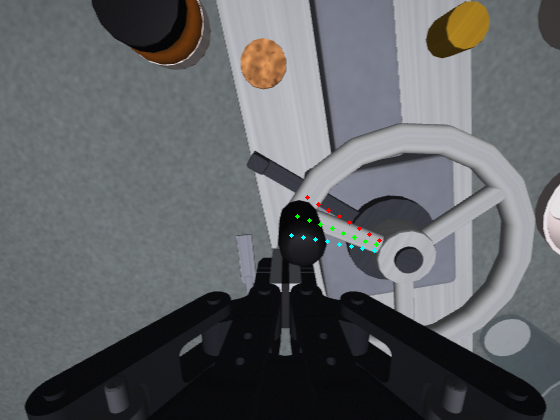

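View pics/s8.png

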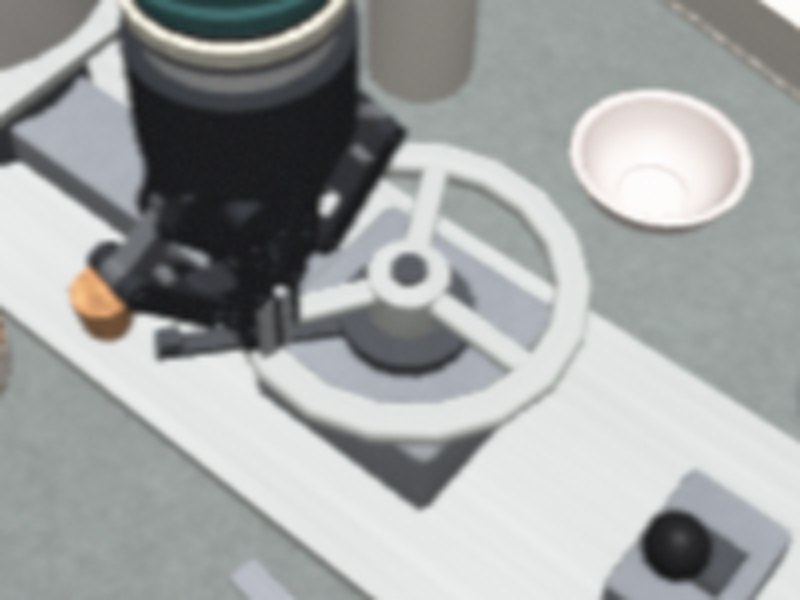

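Run:
```python
from h import *
D=lambda u,v:(180+u/4,170+v/4)
c=onz("side",D(409,269),.098)
for a,b in(((458,178),(435,172)),((505,370),(522,357)),((268,296),(300,310))):
    f=lambda q:np.degrees(np.arctan2(*(onz("side",D(*q),.098)-c)[:2][::-1]))
    print(f(a),f(b),f(a)-f(b))
T=wpose();w=lambda u:wz(T,u,.098);h=w((408,258))
print(h)
for q in((498,192),(405,318),(318,214)):
    d=w(q)-h;print(np.degrees(np.arctan2(d[1],d[0])))
```

```text
26.53771316522828 37.64924103352462 -11.111527868296339
-92.42243729407002 -83.71922547356073 -8.703211820509296
154.273876920092 165.79983128693473 -11.52595436684274
[ 0.5309737 -0.0728241  0.098    ]
42.29985350914141
-85.20459721160864
153.4277771720141
```

By its spokes the wheel is at 350° ± 2°. I push the last 10° gently and settle.

carry_out --increments '[{"offset":[-0.0005,0,0.003],"angular":[0,0,0],"fingers":0},{"offset":[0,0,0.0035],"angular":[0,0,0],"fingers":0},{"offset":[0,0,0.003],"angular":[0,0,0],"fingers":0},{"offset":[0.0005,0,0.0025],"angular":[0,0,0],"fingers":0},{"offset":[0,0,0],"angular":[0,0,0],"fingers":0},{"offset":[0,0,0],"angular":[0,0,0],"fingers":0},{"offset":[-0.004,0,-0.01],"angular":[0,0,0],"fingers":0},{"offset":[-0.003,0,-0.012],"angular":[0,0,0],"fingers":0},{"offset":[0,0,0],"angular":[0,0,0],"fingers":0}]'

```text
t: 13.55
ee_pos: [0.4494, -0.0827, 0.1125]
ee_rot: [-1.572, -0.0, -0.001]
contact_force: [0.0, 0.4, 0.7]
finger_gap: -0.0
```

Run:
```python
from h import *
s=robot.get_state();print(s["ee_pos"],s["contact_force"])
T=wpose();im=robot.grab_frame("wrist")
def line(p,col):
    cv2.circle(im,tuple(int(v) for v in wp(T,p)),1,col,-1)
for phi,col in((350,(0,255,0)),(360,(0,0,255))):
    th=np.deg2rad(149.6-phi)
    for r in np.linspace(0.02,.07,8): line([.53+r*np.cos(th),-.0712+r*np.sin(th),.098],col)
cv2.imwrite("pics/w9.png",im)
b=robot.grab_frame("side");cv2.imwrite("pics/s9.png",cv2.resize(b[170:320,180:380],None,fx=4,fy=4,interpolation=cv2.INTER_CUBIC))
```

```text
[ 0.44937148 -0.08273097  0.11245719] [0.03135164 0.43295226 0.70442014]
```

View pics/w9.png

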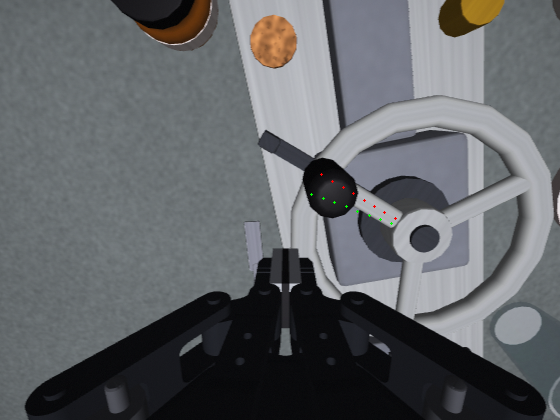

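View pics/s9.png

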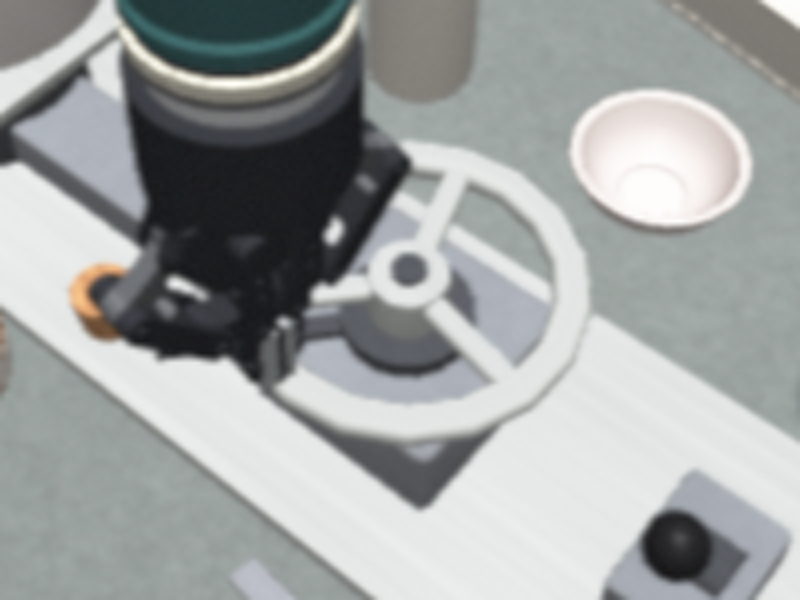

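The spokes are back at their start pixels: (458,178) and (503,370) in the side zoom. The handle again stands over the pointer and the fingers are clear. Next is the lever: up, over, and down on the robot side of the ball.

carry_out --increments '[{"offset":[0,-0.04,0],"angular":[0,0,0],"fingers":0},{"offset":[0,-0.04,0],"angular":[0,0,0],"fingers":0},{"offset":[0.0065,0,-0.0375],"angular":[0,0,0],"fingers":0},{"offset":[0.0065,0,-0.0375],"angular":[0,0,0],"fingers":0},{"offset":[0.0065,0,-0.0375],"angular":[0,0,0],"fingers":0},{"offset":[0.0065,0,-0.0375],"angular":[0,0,0],"fingers":0},{"offset":[0,0.04,0],"angular":[0,0,0],"fingers":0},{"offset":[0,0.04,0],"angular":[0,0,0],"fingers":0},{"offset":[0,0.017,0],"angular":[0,0,0],"fingers":0},{"offset":[0,0,0],"angular":[0,0,0],"fingers":0}]'

```text
t: 14.65
ee_pos: [0.4747, -0.2292, 0.0929]
ee_rot: [-1.568, 0.005, 0.003]
contact_force: [0.2, 0.3, -0.3]
finger_gap: 0.0001
```

Run:
```python
from h import *
s=robot.get_state();print(s["ee_pos"],s["contact_force"])
T=wpose();im=robot.grab_frame("wrist");cv2.imwrite("pics/w10.png",im)
b=robot.grab_frame("side");cv2.imwrite("pics/s10.png",cv2.resize(b[200:350,220:420],None,fx=4,fy=4,interpolation=cv2.INTER_CUBIC))
```

```text
[ 0.4747098  -0.22917993  0.09286219] [ 0.24519057  0.32374147 -0.34621601]
```

View pics/w10.png

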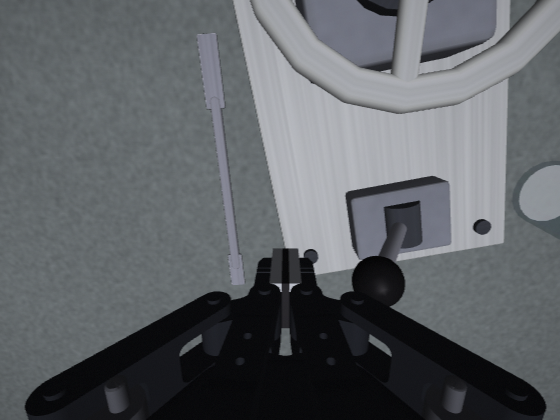

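View pics/s10.png

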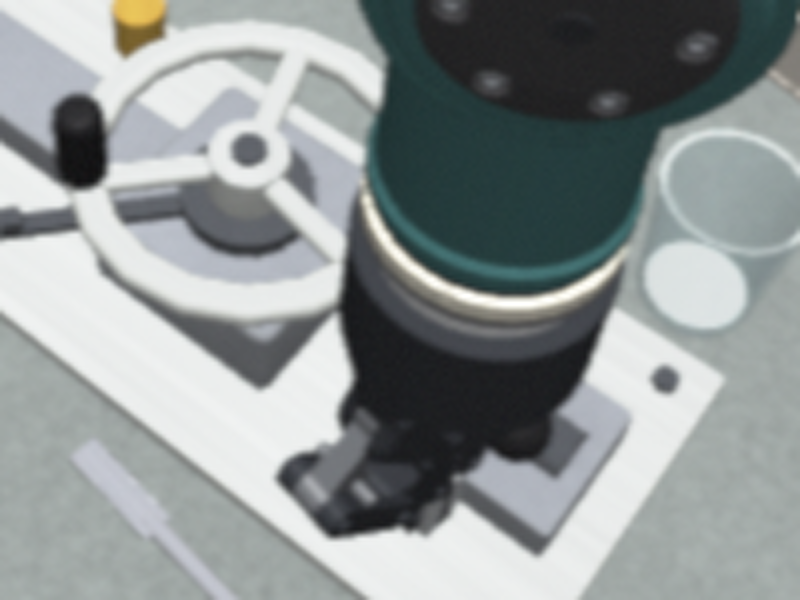

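The handle is back at side pixel (240,235), the same as at the start. The ball, at (378,281) in the wrist view, lies ahead (+x) of the tips, so I push.

carry_out --increments '[{"offset":[0.009,0,0],"angular":[0,0,0],"fingers":0},{"offset":[0.009,0,0],"angular":[0,0,0],"fingers":0},{"offset":[0.008,0,0.0015],"angular":[0,0,0],"fingers":0},{"offset":[0.008,0,0.0015],"angular":[0,0,0],"fingers":0},{"offset":[0.008,0,0.0015],"angular":[0,0,0],"fingers":0},{"offset":[0.008,0,0.0015],"angular":[0,0,0],"fingers":0},{"offset":[0.008,0,0.0015],"angular":[0,0,0],"fingers":0},{"offset":[0.008,0,0.0015],"angular":[0,0,0],"fingers":0},{"offset":[0.008,0,0.0015],"angular":[0,0,0],"fingers":0},{"offset":[0.006,0,0.001],"angular":[0,0,0],"fingers":0}]'

```text
t: 15.75
ee_pos: [0.5573, -0.2181, 0.0951]
ee_rot: [-1.571, 0.0, 0.004]
contact_force: [-0.7, 0.1, -1.2]
finger_gap: 0.0002
```

carry_out --increments '[{"offset":[0.004,0,0.001],"angular":[0,0,0],"fingers":0},{"offset":[0.004,0,0.001],"angular":[0,0,0],"fingers":0},{"offset":[0,0,0],"angular":[0,0,0],"fingers":0}]'

```text
t: 16.05
ee_pos: [0.5652, -0.2164, 0.0953]
ee_rot: [-1.571, -0.001, 0.003]
contact_force: [0.2, 0.5, 0.0]
finger_gap: -0.0004
```

Run:
```python
from h import *
s=robot.get_state();print(s["ee_pos"],s["contact_force"])
T=wpose();im=robot.grab_frame("wrist");cv2.imwrite("pics/w11.png",im)
e=np.array([.5215,-.2314,.104])+.077*np.array([.983,.186,0]);print("end ball",e,wp(T,e))
```

```text
[ 0.56516033 -0.21636393  0.09525092] [0.23623603 0.47092737 0.02006162]
end ball [ 0.597191 -0.217078  0.104   ] [345.89741597 273.95049298]
```

View pics/w11.png

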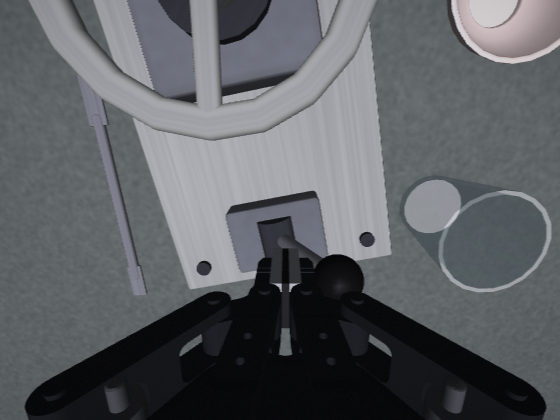

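The ball shows at (340,277), against (346,274) predicted for the stop, so it is about 3 mm short. I add a little more and watch the force.

carry_out --increments '[{"offset":[0.0015,0,0],"angular":[0,0,0],"fingers":0},{"offset":[0.001,0,0],"angular":[0,0,0],"fingers":0},{"offset":[0,0,0],"angular":[0,0,0],"fingers":0}]'

```text
t: 16.4
ee_pos: [0.5667, -0.2165, 0.0952]
ee_rot: [-1.571, 0.0, 0.003]
contact_force: [-1.3, -0.9, -0.9]
finger_gap: -0.0003
```

carry_out --increments '[{"offset":[-0.02,0,-0.003],"angular":[0,0,0],"fingers":0},{"offset":[-0.02,0,-0.003],"angular":[0,0,0],"fingers":0},{"offset":[0,-0.045,0],"angular":[0,0,0],"fingers":0},{"offset":[0,-0.045,0],"angular":[0,0,0],"fingers":0},{"offset":[0,-0.045,0],"angular":[0,0,0],"fingers":0},{"offset":[-0.01,-0.045,-0.02],"angular":[0,0,0],"fingers":0},{"offset":[0,0,-0.045],"angular":[0,0,0],"fingers":0},{"offset":[0,0,-0.045],"angular":[0,0,0],"fingers":0},{"offset":[0,0,-0.045],"angular":[0,0,0],"fingers":0},{"offset":[0,0,0],"angular":[0,0,0],"fingers":0}]'

```text
t: 17.4
ee_pos: [0.5152, -0.3862, 0.2766]
ee_rot: [-1.579, -0.002, -0.007]
contact_force: [-0.7, 0.8, -0.1]
finger_gap: 0.0
```

Run:
```python
from h import *
s=robot.get_state();print(s["t"],s["ee_pos"],s["contact_force"])
a=robot.grab_frame("scene");b=robot.grab_frame("side")
e=np.array([.5215,-.2314,.104])+.077*np.array([.983,.186,0]);print("end ball",proj("scene",e),proj("side",e))
cv2.imwrite("pics/a12.png",a);cv2.imwrite("pics/b12.png",b)
cv2.imwrite("pics/a12z.png",cv2.resize(a[130:280,190:390],None,fx=4,fy=4,interpolation=cv2.INTER_CUBIC))
cv2.imwrite("pics/b12z.png",cv2.resize(b[170:320,180:380],None,fx=4,fy=4,interpolation=cv2.INTER_CUBIC))
```

```text
17.4 [ 0.5151626  -0.38618227  0.27660004] [-0.69149169  0.78192976 -0.1311147 ]
end ball [207.05421883 172.43286222] [374.11959467 271.39591584]
```

View pics/a12z.png

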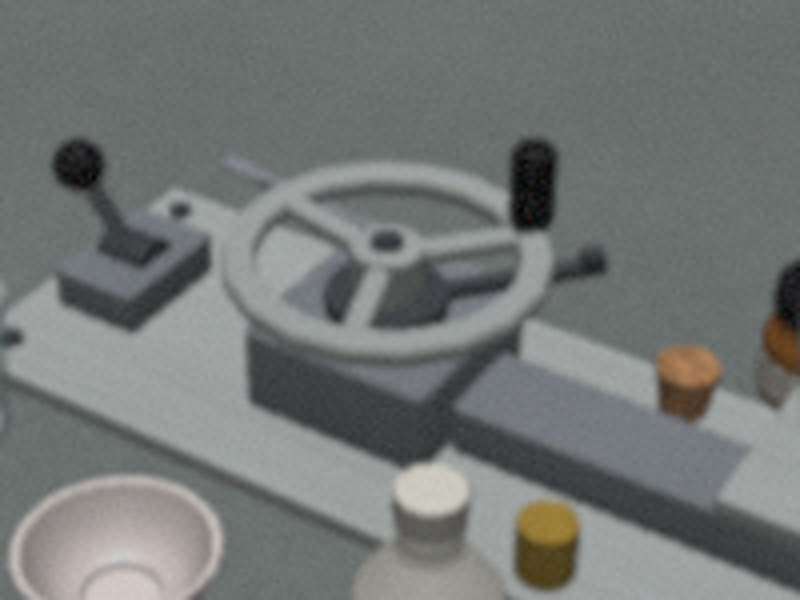

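View pics/b12.png

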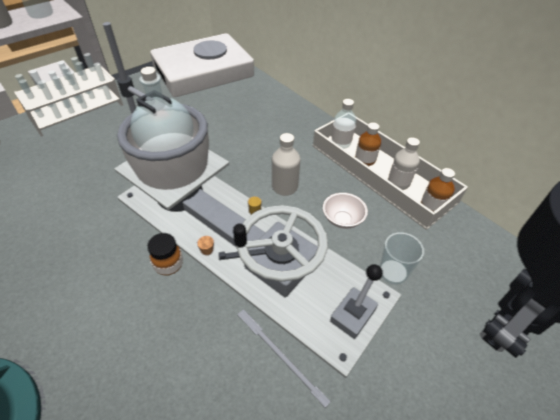

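View pics/b12z.png

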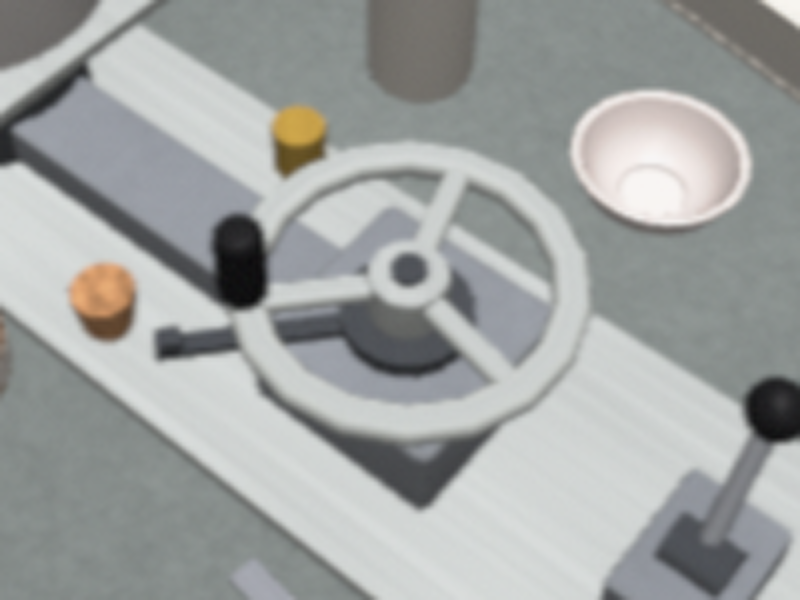

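Run:
```python
from h import *
b0=tri((232.8,155.8),(349.2,306.2));b1=tri((209.5,171),(373.8,272.3));d=b1-b0;print(b0,b1,np.hypot(*d[:2]))
print("lever",2*np.arcsin(min(1,np.linalg.norm(d)/.16)), b1[2]-.034)
```

```text
[ 0.5214828  -0.23130219  0.1039461 ] [ 0.5927784  -0.21712237  0.10556979] 0.07269201310282539
lever 0.9434833152077442 0.07156979218739018
```

The wheel matches its start picture: handle at (323,176) in the scene view and all spokes in the same place. The mantle is visibly higher and the bystanders have not moved. The lever triangulates to 0.94 rad, which passes but is not on the stop. There's plenty of time, so I go back for the last few millimetres.

carry_out --increments '[{"offset":[0.001,0,0.041],"angular":[0,0,0],"fingers":0},{"offset":[0.001,0,0.041],"angular":[0,0,0],"fingers":0},{"offset":[0,0,0.041],"angular":[0,0,0],"fingers":0},{"offset":[0,0,0.041],"angular":[0,0,0],"fingers":0},{"offset":[0,0.045,0],"angular":[0,0,0],"fingers":0},{"offset":[0,0.045,0],"angular":[0,0,0],"fingers":0},{"offset":[0,0.045,0],"angular":[0,0,0],"fingers":0},{"offset":[0,0.045,0],"angular":[0,0,0],"fingers":0},{"offset":[0,0,0],"angular":[0,0,0],"fingers":0}]'

```text
t: 18.4
ee_pos: [0.5153, -0.2093, 0.0903]
ee_rot: [-1.565, 0.011, 0.006]
contact_force: [-0.8, 0.7, -0.3]
finger_gap: -0.0001
```

carry_out --increments '[{"offset":[0.01,0,-0.003],"angular":[0,0,0],"fingers":0},{"offset":[0.01,-0.003,0],"angular":[0,0,0],"fingers":0},{"offset":[0.01,0,0],"angular":[0,0,0],"fingers":0},{"offset":[0.01,0,0],"angular":[0,0,0],"fingers":0},{"offset":[0.008,0,0],"angular":[0,0,0],"fingers":0},{"offset":[0.002,0,0],"angular":[0,0,0],"fingers":0},{"offset":[0.002,0,0],"angular":[0,0,0],"fingers":0},{"offset":[0,0,0],"angular":[0,0,0],"fingers":0}]'

```text
t: 19.2
ee_pos: [0.5708, -0.2164, 0.098]
ee_rot: [-1.571, 0.0, 0.003]
contact_force: [-0.4, 0.3, 0.1]
finger_gap: -0.0003
```

carry_out --increments '[{"offset":[0.001,0,0],"angular":[0,0,0],"fingers":0},{"offset":[0,0,0],"angular":[0,0,0],"fingers":0}]'

```text
t: 19.4
ee_pos: [0.5713, -0.2165, 0.0979]
ee_rot: [-1.571, 0.001, 0.003]
contact_force: [-0.6, 0.1, 0.1]
finger_gap: -0.0001
```

carry_out --increments '[{"offset":[-0.02,0,-0.003],"angular":[0,0,0],"fingers":0},{"offset":[-0.02,0,-0.003],"angular":[0,0,0],"fingers":0},{"offset":[0,-0.045,0],"angular":[0,0,0],"fingers":0},{"offset":[0,-0.045,0],"angular":[0,0,0],"fingers":0},{"offset":[0,-0.045,0],"angular":[0,0,0],"fingers":0},{"offset":[-0.01,-0.045,-0.02],"angular":[0,0,0],"fingers":0},{"offset":[0,0,-0.045],"angular":[0,0,0],"fingers":0},{"offset":[0,0,-0.045],"angular":[0,0,0],"fingers":0},{"offset":[0,0,-0.045],"angular":[0,0,0],"fingers":0},{"offset":[0,0,0],"angular":[0,0,0],"fingers":0}]'

```text
t: 20.4
ee_pos: [0.5197, -0.386, 0.2791]
ee_rot: [-1.578, -0.001, -0.007]
contact_force: [-0.8, 0.5, -0.4]
finger_gap: -0.0
```

Run:
```python
from h import *
s=robot.get_state();print(s["t"],s["ee_pos"],s["contact_force"])
a=robot.grab_frame("scene");b=robot.grab_frame("side")
a0=cv2.imread("pics/scene0.png");b0=cv2.imread("pics/side0.png")
z=lambda i,y,x:cv2.resize(i[y:y+150,x:x+200],None,fx=4,fy=4,interpolation=cv2.INTER_CUBIC)
cv2.imwrite("pics/a13.png",z(a,130,190));cv2.imwrite("pics/b13.png",z(b,200,220))
d=cv2.absdiff(cv2.GaussianBlur(b,(5,5),0),cv2.GaussianBlur(b0,(5,5),0)).max(2);cv2.imwrite("pics/d13.png",np.hstack([np.clip(d*5.,0,255)]))
```

```text
20.4 [ 0.51971108 -0.38596868  0.27905168] [-0.82642872  0.47412127 -0.38752489][ WARN:0@0.993] global loadsave.cpp:1063 imwrite_ Unsupported depth image for selected encoder is fallbacked to CV_8U.
```

View pics/a13.png

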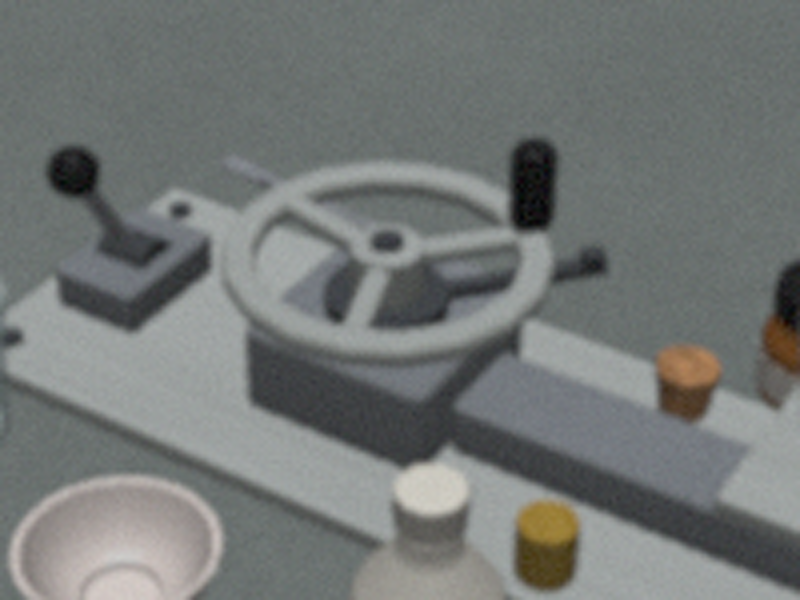

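View pics/b13.png

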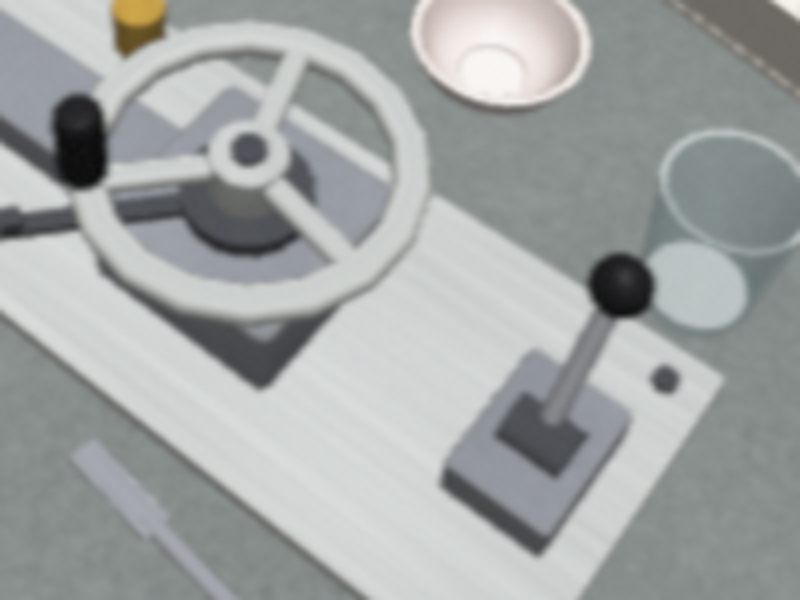

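View pics/d13.png

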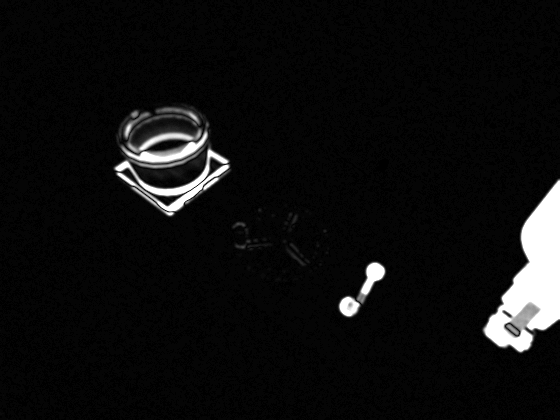

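The ball now sits at (208.3,172.8) in the scene view and (375.3,271.3) in the side view, about at the stop. The difference picture shows changes only in the mantle, the lever and the arm, plus a sub-pixel trace on the wheel. No bystander shows up in it. Handing in.

Run:
```python
from h import *
b0=tri((232.8,155.8),(349.2,306.2));b1=tri((208.3,172.8),(375.3,271.3));print(2*np.arcsin(min(1,np.linalg.norm(b1-b0)/.16)))
print(robot.job_done(),robot.get_state()["t"])
```

```text
1.0006373778074038
the job is handed in; nothing more can be done
the job is handed in; nothing more can be done
```

I turned the hand wheel clockwise through one full turn and pushed the locking lever fully over, then handed the job in just after 20.5 s. I pushed both with shut fingertips, and the contact force never read above about 4 N.

- **Wheel:** after the turn its handle and spokes were back at their start pixels, within about 2°, with the handle over the pointer.
- **Mantle:** it is visibly higher. I did not measure its height separately; it follows the wheel.
- **Lever:** it triangulated to 0.94 rad after the first push, so I went back for the last few millimetres. It then triangulated to 1.00 rad.
- **Bystanders:** comparing the last side picture with the first shows changes only in the mantle, lever and arm, and a faint sub-pixel trace on the wheel.
- **Arm:** it ended clear of everything.

No check failed or was left disagreeing at the end.

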